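Roll the grooved marble bar groove-up and pop the scanner open

TASK

Get the grooved six-sided marble bar ready for scanning: roll it over on the bench, one face at a time, letting it settle on the face between, until the groove faces straight up; do not lift it off the bench, and leave it near where it lay. Only then, to keep dust off the lens, press the metal latch paddle at the front of the grey scanner box and let its sprung hatch pop fully open by itself, without touching the hatch. Leave everything else on the bench where it is.

Things in the scene. Friction and masses are not known exactly. Their poses are not given: they have to be found in the camera images.
- bar_groove (a point): Centre of the marble hexagonal bar, 110 mm long, 50 mm across flats, faces 28.9 mm wide, 0.64 kg, lying on a face. A groove 14 mm wide, 5 mm deep runs along one face, at first 120 deg from the top. x: along the bar; z: out of the grooved face. Roll it away from the side the groove is on; each roll moves it 28.9 mm. Bench friction about 0.6: pushed near its top edge it tips, pushed low it slides.
- latch_pad (a point): Top middle of the latch paddle on the scanner's front, 50 mm above the bench: a bare metal plate 55 mm (along x) by 50 mm, 6 mm thick. x: level, from the paddle into the scanner; y: along the paddle's hinge; z: up. The latch hook starts 34 mm along +x (top 79 mm above the bench), the hatch's front edge lies at 47 mm; the hatch needs the space above the box from there on to swing up.
- latch (a joint): Angle of the latch (rad): 0 at rest, 0.26 fully pressed (the paddle's middle about 10 mm down). It springs back. The hatch comes free at about 0.15 to 0.2; fully down takes about 6 N.
- hatch (a joint): Angle of the scanner's hatch (rad): 0 shut, 1.35 fully open. It is hinged at the scanner's far edge, 82 mm behind its front edge, and its spring throws it open in under a second once the latch lets go; it then stays open.
- hatch_edge (a point): Middle of the front edge, on the outer face, of the hatch, a grey plastic panel 82 x 148 x 6 mm on top of the scanner box (about 110 x 150 mm, 73 mm high), with the lens bar on its underside. Its x axis points from the front edge to the hinge, z out of the outer face.
- offcut: Bystander, to be left alone: plain six-sided marble offcut without a groove, 60 mm long, 50 mm across flats, lying on a face; body origin under its centre.
- disc: Bystander, to be left alone: round marble sample disc lying flat, 96 mm across, 14 mm high; origin under its centre.
- tile: Bystander, to be left alone: square marble sample, 90 x 90 x 20 mm, lying flat; origin under its centre.
- mallet: Bystander, to be left alone: hammer lying on the bench to the right, about 300 mm long; origin under its middle.
- chisel: Bystander, to be left alone: steel stone chisel lying on the bench beyond the bar, about 235 mm long, 14 mm high; origin under its shank.
- jar: Bystander, to be left alone: white plastic jar with a black lid, 64 mm across, 85 mm high; origin under its centre.
- brush: Bystander, to be left alone: bench brush lying at the far left; origin under its middle.
Mind the look-alikes: they are no part of the job. What is shaped like the part that bears bar_groove but turquoise is not meant. What is shaped like the part that bears latch_pad but yellow is not meant.

How it is judged (in metres and radians):
On the way, in this order (a step that is already met when the one before it is completed fails the run):
1. the bar rests on the face between, its groove 60 degrees from straight up (angle between bar_groove's own z axis and vertical between 0.95 and 1.15 rad and height (world z) of bar_groove below 0.029 m), for 0.2 s.
2. the bar rests with its groove straight up (angle between bar_groove's own z axis and vertical below 0.09 rad and height (world z) of bar_groove below 0.029 m), for 0.3 s.
3. the hatch has sprung open (value of joint hatch above 1.2 rad), for 0.2 s.
At the end, for the whole second after the job is handed in: The bar lies flat on the bench with its groove straight up (within 5 degrees), its centre within 160 mm of where it lay; the hatch stands open (over 1.2 rad) and the latch is released (all of step 2 and distance of bar_groove from where it was at the start of the episode below 0.16 m and value of joint hatch above 1.2 rad and value of joint latch below 0.05 rad); the robot touches nothing.
It fails at once if the bar is lifted off the bench (its centre over 50 mm up) or stood on end (height (world z) of bar_groove above 0.05 m).
It fails at once if the robot touches the hatch (over 1 N) (contact force between any of the fingers, the arm and hatch above 1 N).
It fails at once if a bystander is moved over 30 mm (distance of any of offcut, disc, tile, mallet, chisel, jar, brush from where it was at the start of the episode above 0.03 m).
It also fails if it takes over 48 s, if anything falls off the work surface, if the arm or the gripper's body presses on something with over 40 N, if the wrist force passes 120 N, or if a joint passes its speed limit or range.

ROBOT

A 6-joint arm with a two-finger parallel gripper is mounted at the origin on the work surface. World frame = base frame: x ahead of the robot, y to its left, z up, the work surface at z = 0. Lengths are in m, angles in degrees, forces in N, time in s.
With the tool pointing down it reaches from about 0.275 to 0.85 m from the base axis. Payload 5.2 kg.
Tool frame: the origin (TCP) lies at the centre of the arm's flange, where the gripper is bolted on; the fingertips stand 173 mm ahead of it and the grasp point (between the pads) lies 155 mm ahead of it (arm.tcp_to_tips is the z of the fingertips in the tool frame, in m); z points along the fingers, y is the line along which they close (so a half turn about z gives the same grasp; the last joint's range is limited). The gripper opens to 85 mm and grips with 20 to 120 N. Pads are 22 mm wide; open, the fingers measure 114 mm over their backs; the gripper's body (76 mm by 85 mm) begins 54 mm behind the grasp point. The pads swing forward as they close: fully open they stand 13 mm farther back than shut.
Start: joints at [59.484, 14.817, 87.949, -0, 77.235, -11.62], TCP at [0.178, 0.52, 0.405] pointing down, gripper open.
Joint ranges: [-179.93, 179.93], [-52.35, 119.4], [10.71, 147.94], [-69.91, 249.91], [12.55, 155.21], [-178.61, 178.61]. Speed limits (degrees/s): [147.25, 147.25, 180, 180, 180, 180].

INTERFACE

Orientations are given as a 3x3 rotation matrix whose columns are the frame's x, y, z axes.
In Python, from workcell import arm gives the robot as it stands. The module is installed in compiled form; this text tells all that it offers.
- The arm moves only by the tool move_arm, never from a script. Its argument "deltas" is a list of rows, each a list of 6 numbers: the shift along the world's x, y, z in mm, then the turn, a rotation vector about the world's x, y, z in rad. A call has 1 to 8 rows; each row is the pose to reach, as a shift and turn from the pose commanded when the call began; what a row does not reach only later rows make up. A row lasts 1/8 s, in which the tool goes at most 62.5 mm and 10.7 degrees, less where a joint would pass 70% of its speed; a pose out of reach is approached as far as the arm can. A call with a gripper value outside its range is refused whole. "gripper" is the closure, from 0 (fully open) to 1 (shut), set as the call begins (left out, the last holds). The fingers move at their own pace and stop on an object; "force" is the grip in N (left out, the last holds). Time passes only in rows, so rows that repeat a pose let the fingers close. It gives the time, the measured TCP pose, the force, the opening and the grip force at its end, in the units of the state.
- arm.sense(): the state, without advancing time (a new reading comes with each control period).
- arm.grab_frame(name): name is "side" or "top" or "wrist"; returns a dict with "color" (400x640x3 uint8, red, green, blue), "z_map" (400x640 float32, m along the optical axis (not along the pixel's ray), 0 where there is no reading), "fx", "fy", "cx", "cy" (pixels), "world_from_camera" (4x4, takes a point from camera to world coordinates). Camera axes: x right, y down, z forward; pixel columns grow to the right and rows downward; lengths in m; the calibration is good to about 2 mm. A picture is of the moment at which its call begins.
- arm.sign_off(): hands the job in; it is judged then, once.
The state is a dict: "time_s": time; "joint_pos": joint angles; "qvel": joint speeds; "effort": joint torques, N m; "eef_pos": TCP position; "ee_rot": TCP orientation; "force": force on the tool from outside, world axes, zero at the start; "wrist_torque": the same for the moment, N m; "opening": finger opening in m; "finger_force": force on a finger pad.
Only numpy, scipy, OpenCV 4.12 (cv2) and the standard library are available. Lean on these libraries where they do the work, as an engineer would, in place of code of your own. Each camera call takes 0.05 s, during which the arm holds its last target. There are 200 camera calls.

## Working session

There is one attempt and no reset: what is moved stays moved. The work goes in short steps, Python scripts to look and compute and a tool call to move; the robot and the scene stay as the last step left them, time stands still between calls to the robot, and variables do not carry over. Pictures are saved under pics/ and viewed, at most 13 in all, crops included, and the job is handed in when it is done.

Besides the shell and the picture viewer there is one more tool, called after "Emit:" in YAML: its name, and indented under it one key for each argument. move_arm: Moves the arm, as the interface text tells. Its arguments: {"type":"object","properties":{"deltas":{"type":"array"},"gripper":{"type":"number"},"force":{"type":"number"}},"required":["deltas"]}

```bash
mkdir -p pics; cat > h.py <<'E'
import numpy as np, cv2
from workcell import arm
def pts(f):
    z=f["z_map"]; v,u=np.mgrid[:z.shape[0],:z.shape[1]]
    P=np.stack([(u-f["cx"])/f["fx"]*z,(v-f["cy"])/f["fy"]*z,z],-1)
    M=f["world_from_camera"]; W=P@M[:3,:3].T+M[:3,3]; W[z==0]=np.nan
    return W
E
python3 - <<'E'
from h import *
s=arm.sense(); print(s["time_s"],s["eef_pos"],s["ee_rot"])
for n in("top","side"):
    f=arm.grab_frame(n); cv2.imwrite(f"pics/{n}0.png",f["color"][...,::-1]); np.save(f"{n}0.npy",pts(f)); print(n,f["world_from_camera"].round(3),f["fx"])
E
```

```text
0.0 [0.17796194 0.52017556 0.40388772] [[-9.46110372e-01  3.23843040e-01 -9.21075289e-04]
 [ 3.23844141e-01  9.46109170e-01 -1.55276028e-03]
 [ 3.68587166e-04 -1.76736745e-03 -9.99998370e-01]]
top [[-0.014 -0.983  0.182  0.239]
 [-1.     0.015  0.004  0.044]
 [-0.007 -0.182 -0.983  1.496]
 [ 0.     0.     0.     1.   ]] 428.7633476305856
side [[ 0.873 -0.316  0.371 -0.03 ]
 [-0.487 -0.6    0.635 -0.925]
 [ 0.022 -0.735 -0.678  1.105]
 [ 0.     0.     0.     1.   ]] 464.51468815483616
```

View pics/top0.png

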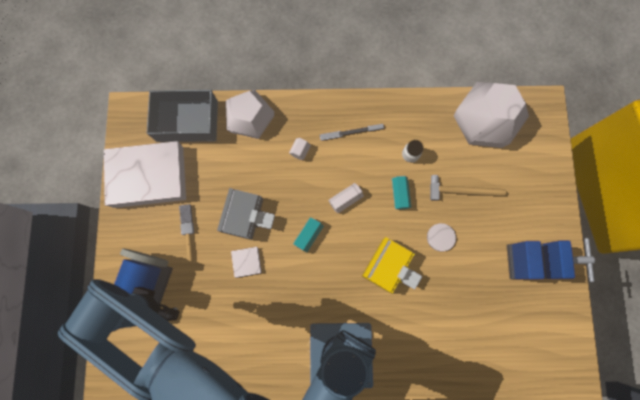

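View pics/side0.png

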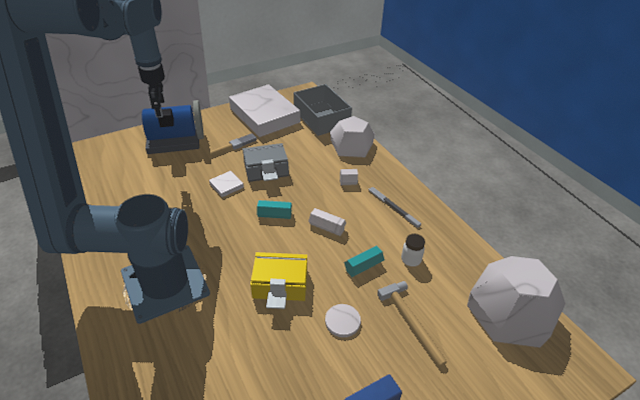

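The top view shows the marble bar at (347,198). The things it could be taken for are the turquoise bars at (309,235) and (401,193) and the short offcut at (300,148). The grey scanner is at (240,213) with its paddle at (263,218), and its look-alike is the yellow one at (390,265). By the description I choose the marble bar and the grey scanner. The side view has the bar at (327,222) and the grey paddle at (268,170). Next is a close crop of both.

```bash
python3 - <<'E'
from h import *
a=cv2.imread("pics/side0.png")[130:260,225:385]; b=cv2.imread("pics/top0.png")[170:260,205:375]
a=cv2.resize(a,(480,390),interpolation=cv2.INTER_CUBIC);b=cv2.resize(b,(320,170),interpolation=cv2.INTER_CUBIC)
c=np.zeros((390,800,3),np.uint8);c[:,:480]=a;c[:170,480:]=b;cv2.imwrite("pics/c1.png",c)
W=np.load("top0.npy")
def comp(u,v,zmin,zmax,r=40):
    m=((W[...,2]>zmin)&(W[...,2]<zmax)).astype(np.uint8)
    m2=np.zeros_like(m);m2[v-r:v+r,u-r:u+r]=m[v-r:v+r,u-r:u+r]
    n,l=cv2.connectedComponents(m2); k=l[v,u]; return W[l==k],(l==k)
def rect(p):
    (c,s,a)=cv2.minAreaRect((p[:,:2]*1000).astype(np.float32)); return np.round(c,1),np.round(s,1),round(a,1),np.nanmedian(p[:,2]).round(4),len(p)
for n,u,v,z0,z1 in[("bar",347,198,.012,.07),("bartop",347,198,.045,.06),("turqL",309,235,.012,.07),("turqR",401,193,.012,.07),("offcut",300,148,.012,.07),("pad",263,218,.035,.06),("scanner",240,213,.062,.1),("jar",413,150,.03,.12),("tile",246,262,.01,.04),("chisel",350,132,.006,.03),("yel",390,262,.06,.1)]:
    p,_=comp(u,v,z0,z1)
    print(n,W[v,u].round(3),rect(p))
E
```

```text
bar [ 0.521 -0.03   0.056] (array([527.9, -26.5]), array([ 58.3, 111.7]), 31.5, np.float64(0.0465), 530)
bartop [ 0.521 -0.03   0.056] (array([526.9, -26.2]), array([ 37.9, 109.3]), 32.6, np.float64(0.0497), 303)
turqL [0.396 0.101 0.049] (array([400.6, 106.3]), array([ 58.1, 109.9]), 56.2, np.float64(0.0465), 541)
turqR [ 0.536 -0.216  0.053] (array([ 543.3, -221.5]), array([111.8,  58.5]), 4.6, np.float64(0.0466), 532)
offcut [0.703 0.13  0.051] (array([708.6, 134.4]), array([58.8, 62.5]), 62.7, np.float64(0.0464), 297)
pad [0.457 0.258 0.047] (array([454.2, 256. ]), array([ 61.4, 147.4]), 75.0, np.float64(0.0497), 297)
scanner [0.471 0.331 0.078] (array([473.8, 335.5]), array([117.7, 150.3]), 75.5, np.float64(0.0731), 1454)
jar [ 0.677 -0.257  0.089] (array([ 686.7, -264.3]), array([58. , 58.6]), 37.8, np.float64(0.0827), 314)
tile [0.31  0.319 0.019] (array([312. , 322.7]), array([90.7, 94.4]), 9.0, np.float64(0.02), 708)
chisel [ 0.776 -0.05   0.005] (array([nan, nan]), array([0., 0.]), 0.0, np.float64(-0.0026), 255407)
yel [ 0.301 -0.165  0.075] (array([ 292.1, -162.1]), array([115.7, 149.5]), 58.1, np.float64(0.0725), 1531)
```

View pics/c1.png

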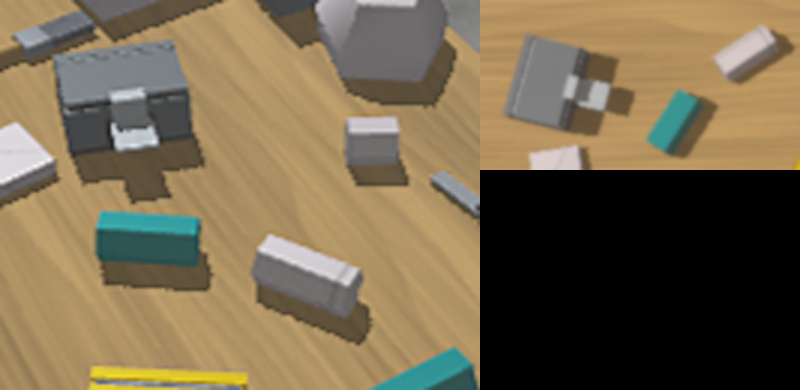

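The crop confirms the choice: the white marble bar, and the grey scanner with its bare metal paddle. It doesn't show which side the groove is on, so I need the wrist camera lower, looking at the bar's end.

```bash
python3 - <<'E'
from h import *
f=arm.grab_frame("wrist"); M=f["world_from_camera"]
s=arm.sense(); T=np.eye(4);T[:3,:3]=s["ee_rot"];T[:3,3]=s["eef_pos"]
print((np.linalg.inv(T)@M).round(3),f["fx"],f["cx"],f["cy"])
print(s["joint_pos"])
E
```

```text
[[ 0.    -0.955 -0.297  0.076]
 [ 1.     0.001 -0.002  0.   ]
 [ 0.002 -0.297  0.955  0.031]
 [ 0.     0.     0.     1.   ]] 334.80327467600586 318.3354139495224 200.41487271472664
[ 5.94853567e+01  1.48505107e+01  8.79958272e+01 -1.69651302e-03
  7.72367957e+01 -1.16202175e+01]
```

```bash
cat >> h.py <<'E'
from scipy.spatial.transform import Rotation as Ro
u3=np.array([0,0,1.])
def tool(xdir_deg,tilt):  # tool x horizontal heading, z leaning toward -x heading by tilt deg
    e=np.array([np.cos(np.radians(xdir_deg)),np.sin(np.radians(xdir_deg)),0]);t=np.radians(tilt)
    z=-np.sin(t)*e-np.cos(t)*u3; x=np.cos(t)*e-np.sin(t)*u3
    return np.stack([x,np.cross(z,x),z],1)
def delta(R,p):
    s=arm.sense(); d=(np.array(p)-s["eef_pos"])*1000
    return d.round(1),Ro.from_matrix(R@s["ee_rot"].T).as_rotvec().round(3)
E
python3 - <<'E'
from h import *
print(delta(tool(122,30),[.428,.133,.260]))
E
```

```text
(array([ 250. , -387.2, -144.1]), array([-0.331, -0.419, -0.666]))
```

Emit:
move_arm:
  deltas:
    - [250,-387,-144,-0.331,-0.419,-0.666]
    - [250,-387,-144,-0.331,-0.419,-0.666]
    - [250,-387,-144,-0.331,-0.419,-0.666]
    - [250,-387,-144,-0.331,-0.419,-0.666]
    - [250,-387,-144,-0.331,-0.419,-0.666]
    - [250,-387,-144,-0.331,-0.419,-0.666]
    - [250,-387,-144,-0.331,-0.419,-0.666]
    - [250,-387,-144,-0.331,-0.419,-0.666]

```text
time_s: 1.15
eef_pos: [0.4288, 0.1313, 0.2599]
ee_rot: [[-0.459, 0.848, 0.265], [0.735, 0.53, -0.424], [-0.5, 0.0, -0.866]]
force: [0.4, 0.8, 0.8]
opening: 0.0851
finger_force: 0.0
```

```bash
python3 - <<'E'
from h import *
print(delta(tool(122,30),[.428,.133,.260]), arm.sense()["force"])
f=arm.grab_frame("wrist"); cv2.imwrite("pics/w1.png",f["color"][...,::-1])
E
```

```text
(array([-0.8,  1.7,  0.1]), array([-0.,  0.,  0.])) [0.42826819 0.80797682 0.76860451]
```

View pics/w1.png

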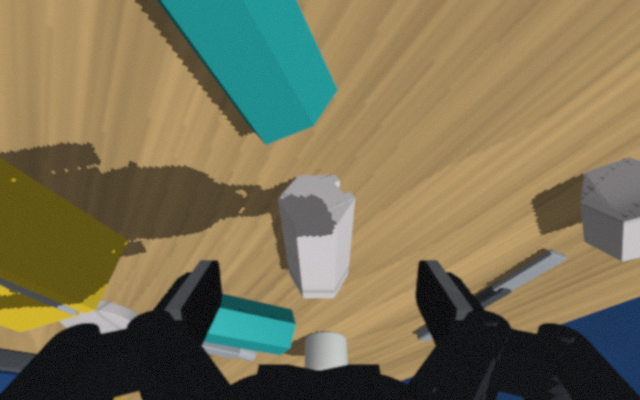

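The wrist view looks along the bar with the image's right towards +n (world heading 32°). The bar's near end is at (318,205), and the notch at (338,183) is on the lower face of the +n side. So I roll towards -n, hooking the +n side edge with two half-open fingers and turning the tool about the far bottom edge.

```bash
cat >> h.py <<'E'
A=32.; n3=np.array([np.cos(np.radians(A)),np.sin(np.radians(A)),0]); d3=-n3
def tcp(c,q,h,tilt,L=.168,a=A): # tip centre at q (along d from c), height h
    d=-np.array([np.cos(np.radians(a)),np.sin(np.radians(a)),0])
    R=tool(a,tilt); return R, np.array([c[0],c[1],0])+d*q+u3*h-R[:,2]*L
def roll(piv,deg,a=A): # rigid turn of the tool about bottom edge through piv
    s=arm.sense(); d=-np.array([np.cos(np.radians(a)),np.sin(np.radians(a)),0]); ax=np.cross(u3,d)
    out=[]
    for g in deg:
        r=Ro.from_rotvec(ax*np.radians(g)); p=r.apply(s["eef_pos"]-piv)+piv
        out.append(list((1000*(p-s["eef_pos"])).round(0))+list((ax*np.radians(g)).round(3)))
    return out
E
python3 - <<'E'
from h import *
c=[.5275,-.0263]
R,p=tcp(c,-.070,.075,25); print(p,delta(R,p))
E
```

```text
[0.64707467 0.04841855 0.22725971] (array([216.6, -80.2, -31.6]), array([ 0.095, -0.024, -1.568]))
```

Emit:
move_arm:
  deltas:
    - [60,-20,20,0.02,-0.005,-0.3]
    - [110,-40,30,0.04,-0.01,-0.48]
    - [160,-60,20,0.05,-0.012,-0.66]
    - [217,-80,10,0.06,-0.015,-0.84]
    - [217,-80,0,0.07,-0.017,-1.02]
    - [217,-80,-10,0.08,-0.02,-1.2]
    - [217,-80,-20,0.09,-0.022,-1.38]
    - [217,-80,-32,0.095,-0.024,-1.568]
  gripper: 0.4

```text
time_s: 2.2
eef_pos: [0.6452, 0.0536, 0.2279]
ee_rot: [[0.735, 0.586, -0.341], [0.529, -0.81, -0.252], [-0.424, 0.005, -0.906]]
force: [0.6, -0.4, 0.0]
opening: 0.0515
finger_force: 0.0
```

```bash
python3 - <<'E'
from h import *
c=[.5275,-.0263]
s=arm.sense();print(s["opening"],s["joint_pos"].round(0) if hasattr(s["joint_pos"],"round") else s["joint_pos"])
for q,h in((-.07,.075),(-.07,.012),(-.045,.012),(-.038,.012)):
    R,p=tcp(c,q,h,25); print(q,h,delta(R,p))
E
```

```text
0.051523198643165 [ -1.  40.  75. -15.  85.  57.]
-0.07 0.075 (array([ 1.9, -5.2, -0.7]), array([ 0.005,  0.002, -0.068]))
-0.07 0.012 (array([  1.9,  -5.2, -63.7]), array([ 0.005,  0.002, -0.068]))
-0.045 0.012 (array([-19.3, -18.4, -63.7]), array([ 0.005,  0.002, -0.068]))
-0.038 0.012 (array([-25.2, -22.1, -63.7]), array([ 0.005,  0.002, -0.068]))
```

Emit:
move_arm:
  deltas:
    - [0,0,0,0,0,0]
    - [0,0,0,0,0,0]

```text
time_s: 2.45
eef_pos: [0.6451, 0.0534, 0.2288]
ee_rot: [[0.73, 0.594, -0.338], [0.536, -0.805, -0.256], [-0.424, 0.006, -0.906]]
force: [-1.1, 0.0, 0.5]
opening: 0.0515
finger_force: 0.0
```

```bash
python3 - <<'E'
from h import *
c=[.5275,-.0263]
for q,h in((-.07,.075),(-.07,.012),(-.045,.012),(-.038,.012)):
    R,p=tcp(c,q,h,25); print(q,h,delta(R,p))
f=arm.grab_frame("top"); W=pts(f)
E
```

```text
-0.07 0.075 (array([ 1.9, -5. , -1.6]), array([ 0.006,  0.003, -0.077]))
-0.07 0.012 (array([  1.9,  -5. , -64.6]), array([ 0.006,  0.003, -0.077]))
-0.045 0.012 (array([-19.3, -18.2, -64.6]), array([ 0.006,  0.003, -0.077]))
-0.038 0.012 (array([-25.2, -21.9, -64.6]), array([ 0.006,  0.003, -0.077]))
```

Emit:
move_arm:
  deltas:
    - [2,-5,-22,0.006,0.003,-0.077]
    - [2,-5,-44,0.006,0.003,-0.077]
    - [2,-5,-65,0.006,0.003,-0.077]
    - [2,-5,-65,0.006,0.003,-0.077]
    - [-9,-12,-65,0.006,0.003,-0.077]
    - [-19,-18,-65,0.006,0.003,-0.077]
    - [-22,-20,-65,0.006,0.003,-0.077]
    - [-22,-20,-65,0.006,0.003,-0.077]

```text
time_s: 3.5
eef_pos: [0.623, 0.033, 0.1644]
ee_rot: [[0.771, 0.527, -0.359], [0.477, -0.85, -0.222], [-0.422, -0.0, -0.907]]
force: [0.1, -0.1, 0.2]
opening: 0.0511
finger_force: 0.0
```

```bash
python3 - <<'E'
from h import *
f=arm.grab_frame("wrist"); cv2.imwrite("pics/w2.png",f["color"][...,::-1])
c=[.5275,-.0263]
R,p=tcp(c,-.038,.012,25); print(delta(R,p),arm.sense()["force"])
E
```

```text
(array([-3.3, -1.7, -0. ]), array([-0.001,  0.001,  0.004])) [-0.34142386  0.6478305   0.21957316]
```

View pics/w2.png

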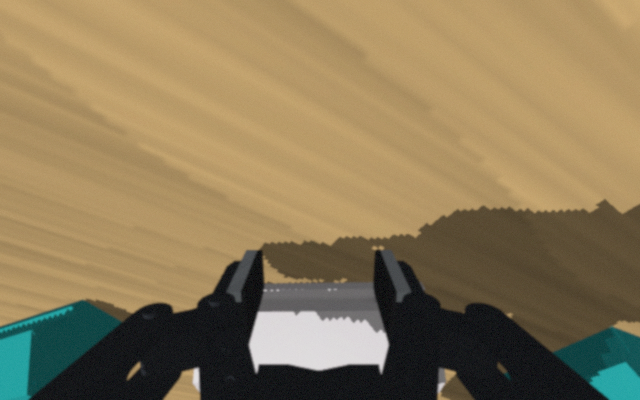

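The wrist view shows the fingers at (245,300) and (395,300), just short of the bar. The bar spans 195–445 px and is centred. I'll ease forward until they touch.

Emit:
move_arm:
  deltas:
    - [-2,-1,0,0,0,0]
    - [-4,-3,0,0,0,0]

```text
time_s: 3.8
eef_pos: [0.6191, 0.0304, 0.1636]
ee_rot: [[0.77, 0.527, -0.359], [0.478, -0.85, -0.222], [-0.423, -0.001, -0.906]]
force: [0.4, 0.8, -1.0]
opening: 0.0512
finger_force: 0.0
```

Emit:
move_arm:
  deltas:
    - [-2,-1,0,0,0,0]
    - [-3,-2,0,0,0,0]

```text
time_s: 4.05
eef_pos: [0.6163, 0.0285, 0.1637]
ee_rot: [[0.77, 0.527, -0.359], [0.478, -0.85, -0.222], [-0.422, -0.001, -0.907]]
force: [1.8, 1.7, -0.2]
opening: 0.0512
finger_force: 1.0
```

```bash
python3 - <<'E'
from h import *
c=np.array([.5275,-.0263,0])
for r in roll(c+d3*.0145,[5,10,15,20,25,30,34,38]): print([float(x) for x in r])
E
```

```text
[-12.0, -8.0, 10.0, 0.046, -0.074, 0.0]
[-26.0, -16.0, 18.0, 0.092, -0.148, 0.0]
[-39.0, -25.0, 25.0, 0.139, -0.222, 0.0]
[-54.0, -33.0, 31.0, 0.185, -0.296, 0.0]
[-68.0, -43.0, 35.0, 0.231, -0.37, 0.0]
[-83.0, -52.0, 37.0, 0.277, -0.444, 0.0]
[-95.0, -59.0, 38.0, 0.314, -0.503, 0.0]
[-107.0, -67.0, 38.0, 0.351, -0.562, 0.0]
```

Emit:
move_arm:
  deltas:
    - [-6,-4,5,0.023,-0.037,0]
    - [-12,-8,10,0.046,-0.074,0]
    - [-19,-12,14,0.069,-0.111,0]
    - [-26,-16,18,0.092,-0.148,0]
    - [-32,-20,22,0.115,-0.185,0]
    - [-39,-25,25,0.139,-0.222,0]

```text
time_s: 4.8
eef_pos: [0.5772, 0.0035, 0.1891]
ee_rot: [[0.837, 0.527, -0.146], [0.52, -0.85, -0.089], [-0.171, -0.001, -0.985]]
force: [1.4, 1.7, -0.7]
opening: 0.0512
finger_force: 0.9
```

```bash
python3 - <<'E'
from h import *
f=arm.grab_frame("side"); cv2.imwrite("pics/s2.png",cv2.resize(f["color"][150:290,240:420,::-1],(720,560),interpolation=cv2.INTER_CUBIC))
E
```

```text
(no output)
```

View pics/s2.png

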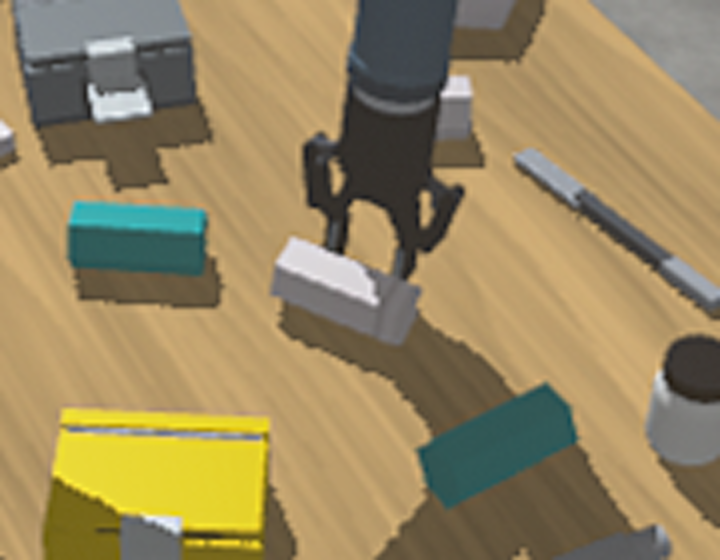

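The bar, at about (345,290) in the crop, is tipping with the fingers in contact. I'll continue past the balance point. These are the remaining increments, from 15° to 40°.

```bash
python3 - <<'E'
from h import *
c=np.array([.5275,-.0263,0])
for r in roll(c+d3*.0145,[5,10,15,20,23,26]): print([float(x) for x in r])
E
```

```text
[-14.0, -9.0, 6.0, 0.046, -0.074, 0.0]
[-29.0, -18.0, 10.0, 0.092, -0.148, 0.0]
[-44.0, -27.0, 12.0, 0.139, -0.222, 0.0]
[-59.0, -37.0, 13.0, 0.185, -0.296, 0.0]
[-68.0, -42.0, 13.0, 0.213, -0.34, 0.0]
[-77.0, -48.0, 12.0, 0.24, -0.385, 0.0]
```

Emit:
move_arm:
  deltas:
    - [-7,-4,3,0.023,-0.037,0]
    - [-14,-9,6,0.046,-0.074,0]
    - [-22,-13,8,0.069,-0.111,0]
    - [-29,-18,10,0.092,-0.148,0]
    - [-44,-27,12,0.139,-0.222,0]
    - [-59,-37,13,0.185,-0.296,0]
    - [-68,-42,13,0.213,-0.34,0]
    - [-68,-42,13,0.213,-0.34,0]

```text
time_s: 5.85
eef_pos: [0.5084, -0.039, 0.2017]
ee_rot: [[0.829, 0.527, 0.188], [0.513, -0.85, 0.122], [0.224, -0.004, -0.975]]
force: [0.1, -0.4, -0.3]
opening: 0.0513
finger_force: 0.0
```

```bash
cat >> h.py <<'E'
def bar(f=None):
    f=f or arm.grab_frame("top"); W=pts(f); I=f["color"].astype(int)
    m=((W[...,2]>.012)&(W[...,2]<.07)&(W[...,0]>.41)&(W[...,0]<.62)&(W[...,1]>-.16)&(W[...,1]<.08)&(I.min(-1)>100)&(np.ptp(I,axis=-1)<40)).astype(np.uint8)
    n,l,st,_=cv2.connectedComponentsWithStats(m); k=1+st[1:,4].argmax(); p=W[l==k]
    c,s,a=cv2.minAreaRect((p[:,:2]*1000).astype(np.float32)); return np.round(c,1),np.round(s,1),round(a,1),np.percentile(p[:,2],[50,90]).round(3),len(p)
E
python3 - <<'E'
from h import *
f=arm.grab_frame("wrist"); cv2.imwrite("pics/w3.png",f["color"][...,::-1])
print(bar())
E
```

```text
(array([485.8, -46.9]), array([41.4, 21.4]), 80.1, array([0.048, 0.052]), 67)
```

View pics/w3.png

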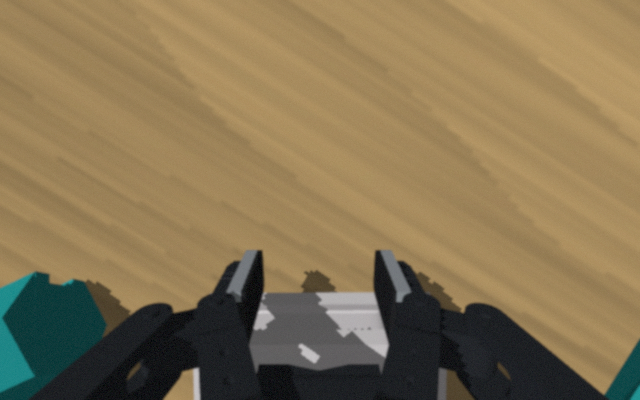

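The fingers are off the bar and the force is zero. Next I back off to the approach pose, tilt back to 25°, and measure.

```bash
python3 - <<'E'
from h import *
c=[.503,-.0416]
R,p=tcp(c,-.08,.07,25); print(delta(R,p))
E
```

```text
(array([121.6,  77.2,  20.4]), array([-0.353,  0.56 ,  0.003]))
```

Emit:
move_arm:
  deltas:
    - [25,16,5,0,0,0]
    - [50,32,15,-0.06,0.1,0]
    - [75,48,20,-0.15,0.24,0]
    - [100,63,20,-0.25,0.39,0]
    - [122,77,20,-0.353,0.56,0]
    - [122,77,20,-0.353,0.56,0]

```text
time_s: 6.7
eef_pos: [0.6329, 0.0407, 0.2196]
ee_rot: [[0.768, 0.53, -0.358], [0.48, -0.848, -0.226], [-0.423, 0.002, -0.906]]
force: [-0.5, -0.2, -1.0]
opening: 0.0515
finger_force: 0.0
```

```bash
python3 - <<'E'
from h import *
f=arm.grab_frame("top"); print(bar(f))
g=arm.grab_frame("side"); print(bar(g))
w=arm.grab_frame("wrist")
a=cv2.resize(f["color"][150:270,270:430],(400,300),interpolation=cv2.INTER_CUBIC)
b=cv2.resize(g["color"][180:270,260:380],(400,300),interpolation=cv2.INTER_CUBIC)
c=cv2.resize(w["color"],(400,250))
o=np.zeros((560,800,3),np.uint8);o[:300,:400]=a;o[:300,400:]=b;o[310:,:400]=c
cv2.imwrite("pics/m1.png",o[...,::-1])
E
```

```text
(array([503.3, -41.2]), array([ 56.4, 110.1]), 32.9, array([0.047, 0.053]), 507)
(array([499.6, -44.7]), array([ 56. , 111.4]), 37.4, array([0.046, 0.053]), 576)
```

View pics/m1.png

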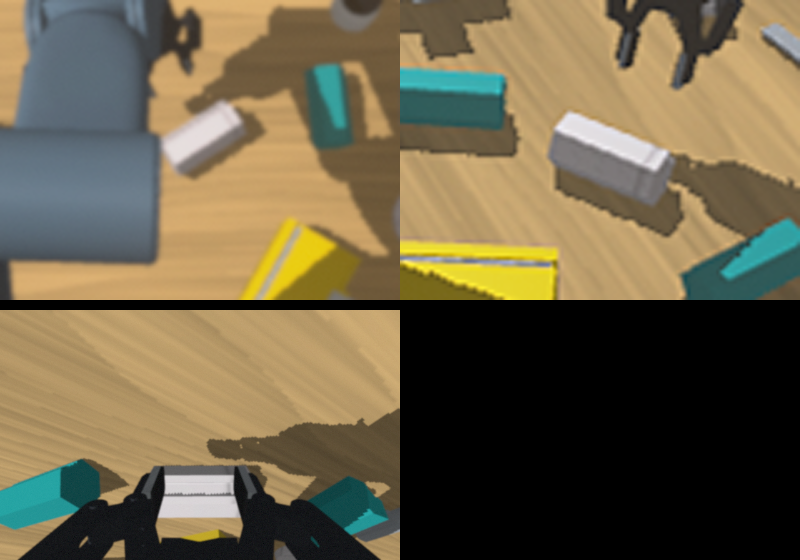

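The bar settled at (503,-41), exactly one roll on, and is lying on a face (top view of the composite: (205,137)). I'll repeat the same roll.

```bash
python3 - <<'E'
from h import *
c=[.5033,-.0414]
for q,h in((-.08,.012),(-.044,.012),(-.034,.012)):
    R,p=tcp(c,q,h,25); print(q,h,delta(R,p))
E
```

```text
-0.08 0.012 (array([  0.7,   0.2, -57. ]), array([-0.   ,  0.003,  0.002]))
-0.044 0.012 (array([-29.8, -18.9, -57. ]), array([-0.   ,  0.003,  0.002]))
-0.034 0.012 (array([-38.3, -24.2, -57. ]), array([-0.   ,  0.003,  0.002]))
```

Emit:
move_arm:
  deltas:
    - [0,0,-28,0,0,0]
    - [0,0,-57,0,0,0]
    - [-8,-5,-57,0,0,0]
    - [-20,-13,-57,0,0,0]
    - [-30,-19,-57,0,0,0]
    - [-34,-22,-57,0,0,0]
    - [-37,-23,-57,0,0,0]
    - [-38,-24,-57,0,0,0]

```text
time_s: 7.85
eef_pos: [0.5931, 0.0144, 0.165]
ee_rot: [[0.771, 0.528, -0.357], [0.478, -0.85, -0.223], [-0.421, 0.001, -0.907]]
force: [-0.7, -0.1, -0.1]
opening: 0.0515
finger_force: 0.0
```

```bash
python3 - <<'E'
from h import *
s=arm.sense(); print(s["force"],s["finger_force"])
c=np.array([.5033,-.0414,0])
for r in roll(c+d3*.0145,[2.5,5,7.5,10,12.5,15,20,25,30,35,38]): print([float(x) for x in r])
E
```

```text
[-0.73229095 -0.12392732 -0.09429167] 0.0
[-6.0, -4.0, 5.0, 0.023, -0.037, 0.0]
[-13.0, -8.0, 10.0, 0.046, -0.074, 0.0]
[-19.0, -12.0, 14.0, 0.069, -0.111, 0.0]
[-26.0, -16.0, 18.0, 0.092, -0.148, 0.0]
[-33.0, -20.0, 22.0, 0.116, -0.185, 0.0]
[-40.0, -25.0, 26.0, 0.139, -0.222, 0.0]
[-54.0, -34.0, 31.0, 0.185, -0.296, 0.0]
[-69.0, -43.0, 35.0, 0.231, -0.37, 0.0]
[-84.0, -52.0, 38.0, 0.277, -0.444, 0.0]
[-99.0, -62.0, 39.0, 0.324, -0.518, 0.0]
[-108.0, -67.0, 39.0, 0.351, -0.562, 0.0]
```

Emit:
move_arm:
  deltas:
    - [-1,-1,0,0,0,0]
    - [-3,-2,-1,0,0,0]

```text
time_s: 8.1
eef_pos: [0.5909, 0.0126, 0.1638]
ee_rot: [[0.771, 0.528, -0.355], [0.479, -0.849, -0.223], [-0.419, 0.002, -0.908]]
force: [4.2, 2.4, 1.1]
opening: 0.0512
finger_force: 1.7
```

Contact. I roll by 15°, then check.

Emit:
move_arm:
  deltas:
    - [-6,-4,5,0.023,-0.037,0]
    - [-13,-8,10,0.046,-0.074,0]
    - [-19,-12,14,0.069,-0.111,0]
    - [-26,-16,18,0.092,-0.148,0]
    - [-33,-20,22,0.116,-0.185,0]
    - [-40,-25,26,0.139,-0.222,0]

```text
time_s: 8.85
eef_pos: [0.5501, -0.0126, 0.1899]
ee_rot: [[0.837, 0.528, -0.144], [0.52, -0.85, -0.09], [-0.17, 0.0, -0.985]]
force: [1.1, 0.6, -0.1]
opening: 0.0514
finger_force: 0.5
```

Emit:
move_arm:
  deltas:
    - [-7,-4,3,0.023,-0.037,0]
    - [-14,-9,6,0.046,-0.074,0]
    - [-22,-13,8,0.069,-0.111,0]
    - [-29,-18,10,0.092,-0.148,0]
    - [-44,-27,12,0.139,-0.222,0]
    - [-59,-37,13,0.185,-0.296,0]
    - [-68,-42,13,0.213,-0.34,0]
    - [-68,-42,13,0.213,-0.34,0]

```text
time_s: 9.85
eef_pos: [0.4813, -0.055, 0.2026]
ee_rot: [[0.829, 0.526, 0.19], [0.512, -0.85, 0.121], [0.225, -0.003, -0.974]]
force: [-0.4, -0.3, 0.2]
opening: 0.051
finger_force: 0.0
```

Emit:
move_arm:
  deltas:
    - [25,16,5,0,0,0]
    - [50,32,25,-0.06,0.1,0]
    - [75,48,50,-0.15,0.24,0]
    - [100,63,70,-0.21,0.34,0]
    - [110,70,80,-0.21,0.34,0]
    - [110,70,80,-0.21,0.34,0]

```text
time_s: 10.6
eef_pos: [0.5933, 0.0165, 0.2831]
ee_rot: [[0.837, 0.528, -0.145], [0.52, -0.849, -0.09], [-0.17, -0.0, -0.985]]
force: [0.2, 0.2, 0.5]
opening: 0.0514
finger_force: 0.0
```

```bash
python3 - <<'E'
from h import *
f=arm.grab_frame("top"); print(bar(f))
g=arm.grab_frame("side"); print(bar(g))
w=arm.grab_frame("wrist")
a=cv2.resize(f["color"][150:270,270:430],(400,300),interpolation=cv2.INTER_CUBIC)
b=cv2.resize(g["color"][180:270,240:360],(400,300),interpolation=cv2.INTER_CUBIC)
c=cv2.resize(w["color"],(400,250))
o=np.zeros((560,800,3),np.uint8);o[:300,:400]=a;o[:300,400:]=b;o[310:,:400]=c
W=pts(f)
# scanner: hatch plate & paddle
m=(W[...,2]>.066)&(W[...,2]<.083)&(W[...,0]>.37)&(W[...,0]<.58)&(W[...,1]>.22)&(W[...,1]<.44)
W0=np.load("top0.npy"); I=cv2.imread("pics/top0.png").astype(int)
for z0,z1,b0 in((.035,.062,170),(.066,.085,0)):
    m=((W0[...,2]>z0)&(W0[...,2]<z1)&(W0[...,0]>.37)&(W0[...,0]<.58)&(W0[...,1]>.18)&(W0[...,1]<.44)&(I.min(-1)>b0)).astype(np.uint8)
    n,l,st,_=cv2.connectedComponentsWithStats(m);k=1+st[1:,4].argmax();p=W0[l==k]
    print(cv2.minAreaRect((p[:,:2]*1000).astype(np.float32)),np.median(p,0),len(p))
cv2.imwrite("pics/m2.png",o[...,::-1])
E
```

```text
(array([478.3, -57.4]), array([ 55.5, 110.2]), 31.8, array([0.045, 0.052]), 459)
(array([475.8, -59.5]), array([ 57.2, 110.4]), 34.3, array([0.044, 0.052]), 572)
((448.8514709472656, 242.51657104492188), (24.82967758178711, 41.67868423461914), 72.59579467773438) [0.44930448 0.24350317 0.05020136] 88
((473.4505615234375, 335.5689392089844), (117.2991943359375, 150.1806182861328), 74.91851043701172) [0.47203048 0.33731435 0.07332434] 1381
```

View pics/m2.png

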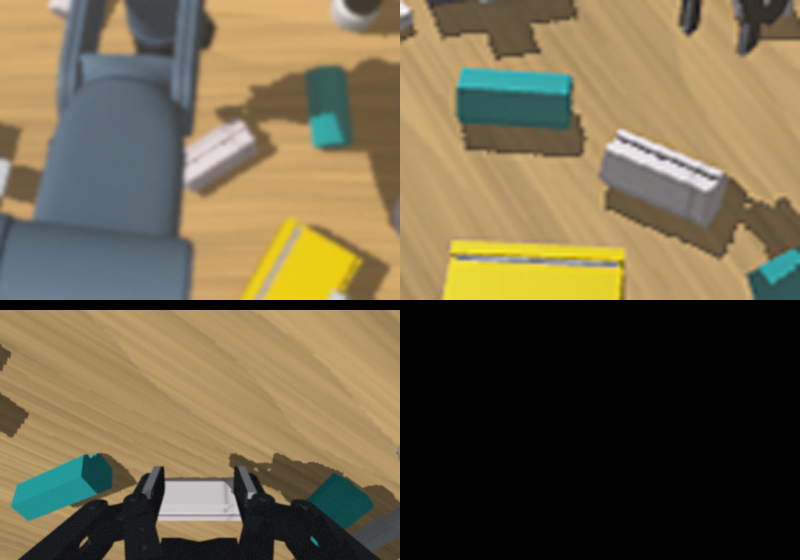

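The side crop shows the groove as a dark line on top at (670,155), and the bar centre is (478,-57), with its height unchanged. On to the latch, starting with a finer paddle measurement and the moves there.

```bash
python3 - <<'E'
from h import *
W0=np.load("top0.npy"); a=np.radians(75); X=np.array([np.cos(a),np.sin(a)]);Y=np.array([-X[1],X[0]])
o=np.array([.4494,.2462]); r=W0[...,:2]-o; q=r@X; l=r@Y; z=W0[...,2]
for z0,z1 in((.044,.056),(.06,.09)):
    for lo,hi in((-.06,.03),(.02,.16)):
        m=(z>z0)&(z<z1)&(q>lo)&(q<hi)&(abs(l)<.085)
        if m.sum()>5: print(z0,lo,m.sum(),"q",np.percentile(q[m],[1,50,99]).round(4),"l",np.percentile(l[m],[1,50,99]).round(4),"z",np.median(z[m]).round(4))
print(delta(tool(122,0),[.50,.10,.35]))
E
```

```text
0.044 -0.06 202 q [-0.0195  0.0043  0.0296] l [-0.0255 -0.0007  0.0242] z 0.0495
0.044 0.02 97 q [0.0203 0.0312 0.101 ] l [-0.0624  0.0034  0.0748] z 0.05
0.06 0.02 1464 q [0.0356 0.0935 0.149 ] l [-0.0732  0.0011  0.0736] z 0.073
(array([-91.4,  84.7,  68.1]), array([ 0.187, -0.047,  1.57 ]))
```

Emit:
move_arm:
  deltas:
    - [0,0,20,0.02,0,0.15]
    - [-15,15,45,0.04,-0.01,0.33]
    - [-35,35,68,0.07,-0.02,0.51]
    - [-55,50,68,0.1,-0.03,0.69]
    - [-75,70,68,0.12,-0.03,0.87]
    - [-91,85,68,0.14,-0.04,1.05]
    - [-91,85,68,0.17,-0.047,1.3]
    - [-91,85,68,0.187,-0.047,1.57]
  gripper: 1

```text
time_s: 11.75
eef_pos: [0.5, 0.1, 0.3503]
ee_rot: [[-0.405, 0.914, -0.008], [0.914, 0.405, -0.008], [-0.004, -0.011, -1.0]]
force: [0.4, 0.6, 0.3]
opening: -0.0
finger_force: 0.0
```

```bash
python3 - <<'E'
from h import *
print(delta(tool(200,0),[.44,.18,.33]))
E
```

```text
(array([-60. ,  80. , -20.3]), array([ 0.013, -0.   ,  1.503]))
```

Emit:
move_arm:
  deltas:
    - [-10,10,0,0,0,0.18]
    - [-20,20,0,0,0,0.36]
    - [-30,30,0,0,0,0.54]
    - [-40,45,0,0,0,0.72]
    - [-50,55,0,0,0,0.9]
    - [-60,70,0,0,0,1.08]
    - [-60,80,0,0.01,0,1.26]
    - [-60,80,-20,0.013,0,1.503]

```text
time_s: 12.75
eef_pos: [0.4409, 0.1803, 0.3313]
ee_rot: [[-0.957, -0.29, 0.002], [-0.29, 0.957, 0.0], [-0.002, -0.0, -1.0]]
force: [0.0, -1.0, 0.3]
opening: -0.0001
finger_force: 0.0
```

```bash
python3 - <<'E'
from h import *
o=[.4494,.2462]
R,p=tcp(o,.003,.09,15,.173,255); print(p,delta(R,p)); print(arm.sense()["joint_pos"])
E
```

```text
[0.43858765 0.20584778 0.25710517] (array([ -2.3,  25.5, -74.2]), array([ 0.195, -0.188,  1.009]))
[ 8.79397379e+00  1.10124346e+01  1.03928850e+02 -2.33545530e-03
  6.49287542e+01 -9.80670711e+01]
```

Emit:
move_arm:
  deltas:
    - [0,0,0,0.03,-0.03,0.17]
    - [0,0,0,0.06,-0.06,0.34]
    - [0,10,-10,0.1,-0.09,0.51]
    - [0,20,-25,0.13,-0.13,0.68]
    - [-2,25,-45,0.16,-0.16,0.85]
    - [-2,25,-74,0.195,-0.188,1.009]
    - [-2,25,-74,0.195,-0.188,1.009]
    - [-2,25,-74,0.195,-0.188,1.009]

```text
time_s: 13.75
eef_pos: [0.4392, 0.205, 0.2572]
ee_rot: [[-0.26, -0.963, 0.066], [-0.931, 0.268, 0.247], [-0.256, 0.003, -0.967]]
force: [-0.1, -0.5, 0.6]
opening: 0.0002
finger_force: 0.0
```

```bash
python3 - <<'E'
from h import *
o=[.4494,.2462]
for h in(.09,.055):
    R,p=tcp(o,.003,h,15,.173,255); print(delta(R,p))
print(arm.sense()["joint_pos"])
f=arm.grab_frame("side"); g=arm.grab_frame("wrist")
o=np.zeros((360,800,3),np.uint8)
o[:360,:400]=cv2.resize(f["color"][80:206,200:340],(400,360),interpolation=cv2.INTER_CUBIC);o[:250,400:]=cv2.resize(g["color"],(400,250))
cv2.imwrite("pics/l1.png",o[...,::-1])
E
```

```text
(array([-0.6,  0.9, -0.1]), array([ 0.003, -0.003,  0.01 ]))
(array([ -0.6,   0.9, -35.1]), array([ 0.003, -0.003,  0.01 ]))
[   6.51601846   15.17392057  112.02718678   18.43113589   48.76487959
 -169.6311793 ]
```

View pics/l1.png

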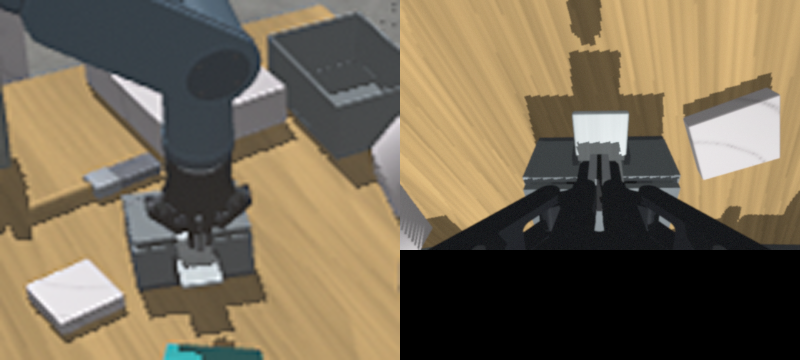

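The side crop shows the closed fingers above the grey scanner's paddle at about (200,265). The wrist view shows the bare metal paddle at (600,130), clear of the hatch. Going down.

Emit:
move_arm:
  deltas:
    - [-2,-4,-10,0.003,-0.003,0.01]
    - [-2,-4,-22,0.003,-0.003,0.01]
    - [-2,-4,-33,0.003,-0.003,0.01]
    - [-2,-4,-37,0.003,-0.003,0.01]

```text
time_s: 14.35
eef_pos: [0.4367, 0.2013, 0.2185]
ee_rot: [[-0.246, -0.967, 0.064], [-0.934, 0.254, 0.251], [-0.259, 0.002, -0.966]]
force: [-1.5, -0.7, 1.8]
opening: 0.0
finger_force: 1.0
```

Emit:
move_arm:
  deltas:
    - [0,0,-2,0,0,0]
    - [0,0,-4,0,0,0]
    - [0,0,-6,0,0,0]

```text
time_s: 14.72
eef_pos: [0.4371, 0.2014, 0.2138]
ee_rot: [[-0.245, -0.967, 0.066], [-0.934, 0.254, 0.251], [-0.26, -0.0, -0.966]]
force: [-1.4, -1.7, 3.2]
opening: -0.0002
finger_force: 1.7
```

Contact, with the force rising as the spring is pressed. I continue in small steps.

Emit:
move_arm:
  deltas:
    - [0,0,-2,0,0,0]
    - [0,0,-4,0,0,0]
    - [0,0,-5,0,0,0]
    - [0,0,-5,0,0,0]

```text
time_s: 15.22
eef_pos: [0.4371, 0.2013, 0.2087]
ee_rot: [[-0.245, -0.967, 0.066], [-0.934, 0.254, 0.251], [-0.26, -0.0, -0.966]]
force: [-1.9, -3.5, 3.7]
opening: -0.0005
finger_force: 2.5
```

```bash
cat >> h.py <<'E'
def hatch():
    a=np.radians(75); X=np.array([np.cos(a),np.sin(a)]);Y=np.array([-X[1],X[0]]);o=np.array([.4494,.2462])
    for n in("top","side"):
        W=pts(arm.grab_frame(n)); r=W[...,:2]-o; q=r@X;l=r@Y;z=W[...,2]
        m=(z>.095)&(z<.2)&(q>.06)&(q<.17)&(abs(l)<.08); print(n,m.sum(),np.nanmax(np.where(m,z,0)).round(3))
E
python3 -c "
from h import *
hatch()"
```

```text
top 377 0.156
side 230 0.156
```

The hatch top edge is at 0.156 m, so it has sprung open. I retreat up and away from the scanner.

Emit:
move_arm:
  deltas:
    - [0,-1,8,0,0,0]
    - [-1,-5,20,0,0,0]
    - [-5,-20,40,0,0,0]
    - [-10,-40,70,0,0,0]
    - [-15,-60,100,0,0,0]
    - [-20,-80,120,0,0,0]
    - [-20,-80,120,0,0,0]
    - [-20,-80,120,0,0,0]

```text
time_s: 16.32
eef_pos: [0.4169, 0.1216, 0.3285]
ee_rot: [[-0.246, -0.967, 0.066], [-0.934, 0.255, 0.252], [-0.26, 0.0, -0.966]]
force: [0.3, 0.7, -0.2]
opening: 0.0001
finger_force: 0.0
```

```bash
python3 - <<'E'
from h import *
hatch(); f=arm.grab_frame("top"); print(bar(f)); g=arm.grab_frame("side"); print(bar(g))
W=pts(f)
for n in("side",):
    W=pts(g); a=np.radians(75); X=np.array([np.cos(a),np.sin(a)]);Y=np.array([-X[1],X[0]]);r=W[...,:2]-[.4494,.2462];q=r@X;l=r@Y
    m=(abs(l)<.02)&(q<.02)&(q>-.015)&(W[...,2]>.02)&(W[...,2]<.07); print("paddle z",np.median(W[m][:,2]),m.sum())
cv2.imwrite("pics/end.png",cv2.resize(g["color"][90:290,180:440,::-1],(780,600),interpolation=cv2.INTER_CUBIC))
E
```

```text
top 377 0.157
side 219 0.156
(array([479.9, -56.8]), array([ 54.2, 110.8]), 31.9, array([0.046, 0.052]), 460)
(array([475.5, -59.9]), array([ 54.8, 111. ]), 35.6, array([0.045, 0.052]), 559)
paddle z 0.05175694920328122 75
```

View pics/end.png

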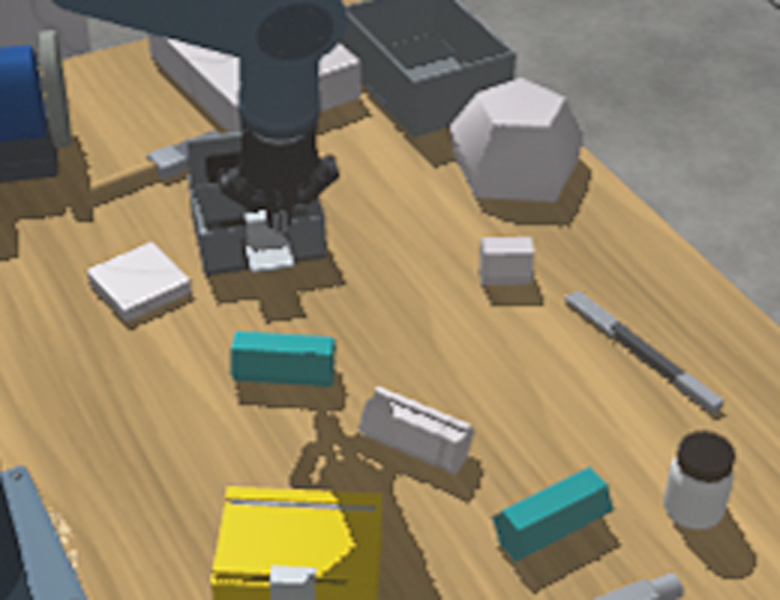

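The hatch stands open (panel at (205,150)), the paddle has sprung back up (270,258), and the bar's groove is up (420,410). The arm is clear, so I hand in.

```bash
python3 -c "
from workcell import arm
print(arm.sign_off())"
```

```text
the job is handed in; nothing more can be done
None
```

The job is handed in: the bar was rolled twice and lies groove up about 57 mm from its start, the hatch sprung fully open untouched, and the latch released; sign-off returned no verdict.

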